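# Slide carrier set out over the end of the drying ledge

## Task

Without picking anything up, use the fingertips to push the flat metal carrier plate with the stained slides along its low white drying ledge until the plate's end sticks out about 4 cm past the end of the ledge that is nearer the open staining tray, so that a thumb can later get under it. The plate must finish lying flat on the ledge, square with it and with its long side against the raised fence at the back. Never lift or tip the plate, and do not disturb the closed slide box, the two specimen jars or the bottle.

Things in the scene. Friction and masses are not known exactly. Their poses are not given: they have to be found in the camera images.
- ledge: Low white plastic drying ledge, fixed to the bench. Origin on the bench under its middle; its y axis runs along it, its x axis across it to the fence, away from the robot (yaw within 0.3 rad). Flat top 60 mm above the bench, x = -85 to +65 mm, y = -160 to +160 mm, both ends open. The fence lies at x = +65 to +77 mm along the full length, 14 mm above the top.
- plate: Loose dark steel slide carrier plate, 90 wide (x), 160 long (y), 6 mm thick, 0.17 to 0.34 kg, five glass slides fixed on top (7.2 mm high in all). Origin: centre of its underside. Starts on the ledge, turned up to 0.12 rad, up to 45 mm from the fence. In the ledge's frame: at the fence its origin is at x = +20 mm; with 40 mm overhang at y = +120 or -120 mm. A few newtons slide it.
- tray: Open red staining tray with two thin rods lying across it, 240 x 160 mm (its x, y), 50 mm high, fixed on the bench a gap beyond one end of the ledge (either end; it decides the end the plate must stick out of). Origin at the centre of its underside.
- slidebox: Closed flat grey slide box, 200 x 100 mm (its x, y), 35 mm high, loose on the bench beyond the other end of the ledge. Origin at the centre of its underside. To be left alone.
- jar_a: Specimen jar with a red lid, 54 mm diameter, 64 mm high, loose on the bench on the robot's side of the ledge. Origin at the centre of its underside. To be left alone.
- jar_b: Another such specimen jar, 54 mm diameter, 64 mm high, loose on the bench behind the ledge. Origin at the centre of its underside. To be left alone.
- bottle: White dropper bottle with a blue cap, 58 mm diameter, 104 mm high, loose on the bench behind the ledge. Origin at the centre of its underside. To be left alone.

How it is judged:
By the outcome, as a careful person would: the job done as asked, in the order asked, and still so for the second after the job is handed in, with the robot touching nothing.
It also fails if it takes over 64 s, if anything falls off the work surface, if the arm or the gripper's body presses on something with over 40 N, if the wrist force passes 120 N, or if a joint passes its speed limit or range.

## Robot

A 6-joint arm with a two-finger parallel gripper is mounted at the origin on the work surface. World frame = base frame: x ahead of the robot, y to its left, z up, the work surface at z = 0. Lengths are in mm, angles in rad, forces in N, time in s.
With the tool pointing down it reaches from about 350 to 975 mm from the base axis. Payload 7.1 kg.
Tool frame: the origin (TCP) lies on the mounting face of the last link; the fingertips stand 182 mm ahead of it and the grasp point (between the pads) lies 163 mm ahead of it (ctrl.finger_overhang is the distance from the TCP to the fingertips, in mm); z points along the fingers, y is the direction in which the jaws open and shut (so a half turn about z gives the same grasp; the last joint's range is limited). The gripper opens to 88 mm and grips with 3 to 60 N. Pads are 20 mm wide; open, the fingers measure 115 mm over their backs; the gripper's body (75 mm by 178 mm) begins 61 mm behind the grasp point.
Start: joints at [-1.315, 0.423, 1.63, -0, 1.089, -0.019], TCP at [169.615, -601.529, 404.675] pointing down, gripper open.
Joint ranges: [-3, 3], [-0.9, 2.11], [0.09, 2.58], [-1.31, 4.45], [0.11, 2.69], [-2.54, 2.54]. Speed limits (rad/s): [2.39, 2.39, 3.01, 3.14, 3.14, 3.14].

## Interface

Orientations are given as a rotation vector (axis times angle).
In Python, from workcell import ctrl, viewer, recognise gives the robot as it stands.
- The arm moves only by the shell command python3 -m handwheel 'ROWS'. ROWS is JSON, a list of rows, each an object of numbers: "gripper": the closure, from 0 (fully open) to 1 (shut); "tx", "ty", "tz": the shift along the tool's x, y, z in m; "rx", "ry", "rz": the turn, a rotation vector about the tool's x, y, z in degrees. In form: [{"gripper": .., "tx": .., "ty": .., "tz": .., "rx": .., "ry": .., "rz": ..}, ...]. A call has 1 to 8 rows; each row shifts and turns the commanded pose from where the row before left it, along the tool's axes as they then stand; what a row does not reach is not made up. A row lasts 1/8 s, in which the tool goes at most 62.5 mm and 10.7 degrees, less where a joint would pass 70% of its speed; a pose out of reach is approached as far as the arm can. A call with a gripper value outside its range is refused whole. The fingers move at their own pace and stop on an object; the grip force is fixed at half the most. Time passes only in rows, so rows that do not move let the fingers close. It gives the time, the measured TCP pose, the force and the opening at its end, in the units of the state.
- ctrl.get_obs(): the state, without advancing time (a new reading comes with each control period).
- viewer.get_image(name): name is "scene" or "top"; returns a dict with "image" (420x560x3 uint8, red, green, blue), "range_z" (420x560 float32, mm along the optical axis (not along the pixel's ray), 0 where there is no reading), "vfov" (degrees; the focal length in pixels is half the picture's height over the tangent of half this angle, whatever the lens; pixels are square), "cx", "cy" (the principal point, pixels), "extrinsics" (4x4, takes a point from world to camera coordinates). Camera axes: x right, y up, looking along -z (the intrinsics and any distortion apply to the point x, -y, -z); pixel columns grow to the right and rows downward; lengths in mm; the calibration is good to about 2 mm. A picture is of the moment at which its call begins.
- ctrl.close_job(): hands the job in, once; it reports no verdict.
Trained networks look in a picture, given as the dict that the camera call returned (one of the last four; its "shot" number tells which), for a name from the list of things; names that differ only in an ending like _2 or _b are one class to them, and where a whole thing is asked for, a point or a joint stands for the part that bears it (a point fixed in the world has none). Each returns a list of dicts, best first, with "p" (0 to 1); they miss things now and then, are a little off and sometimes report something else, mostly with a low value. They report only what shows in the picture. A call takes as long as a camera call.
- recognise(picture, name): "xy" ([column, row] as shares, 0 to 1, of the picture: columns of its width, rows of its height, amid what is visible of it).
The state is a dict: "t": time; "qpos": joint angles; "qvel": joint speeds; "joint_torque": joint torques, N m; "ee_pos": TCP position; "orientation": TCP orientation; "ft_force": force on the tool from outside, world axes, zero at the start; "moment": the same for the moment, N m; "width": finger opening in mm.
Only numpy, scipy, OpenCV 4.12 (cv2) and the standard library are available. Lean on these libraries where they do the work, as an engineer would, in place of code of your own. Each camera call takes 0.05 s, during which the arm holds its last target.

## Working session

There is one attempt and no reset: what is moved stays moved. The work goes in short steps, Python scripts to look and compute and a shell command to move; the robot and the scene stay as the last step left them, time stands still between calls to the robot, and variables do not carry over. Pictures are saved under pics/ and viewed, and the job is handed in when it is done.

```bash
ls; mkdir -p pics; python3 - <<'E'
from workcell import ctrl, viewer, recognise
import cv2
o=ctrl.get_obs();print(o, ctrl.finger_overhang)
for n in("scene","top"):
    p=viewer.get_image(n);cv2.imwrite(f"pics/{n}0.png",p["image"][:,:,::-1]);print({k:v for k,v in p.items() if k not in("image","range_z")})
    for k in["ledge","plate","tray","slidebox","jar_a","bottle"]:
        print(k,recognise(p,k)[:3])
E
```

```text
pics
{'t': 0.0, 'qpos': array([-1.31494415e+00,  4.23833726e-01,  1.63065395e+00, -1.11226626e-05,
        1.08857940e+00, -1.90056908e-02]), 'qvel': array([-5.14055017e-04, -1.44832368e-04,  3.43019947e-04, -9.76609210e-05,
       -5.19095067e-04, -1.04532715e-03]), 'joint_torque': array([-2.82416135e-03, -5.44625688e+01, -2.73659062e+01,  6.42076344e-02,
        2.27528752e-02, -1.31107849e-04]), 'ee_pos': array([ 169.58500323, -601.28014379,  403.92009502]), 'orientation': array([-3.11052188e+00, -4.30195582e-01,  2.88859975e-04]), 'ft_force': array([-0.68244924,  1.37781516,  0.00628238]), 'moment': array([-0.0584167 ,  0.00595993, -0.0674666 ]), 'width': 87.94136814577938} 182.0
{'vfov': 43.84216281217414, 'cx': 285.9417059679801, 'cy': 208.69224280610538, 'extrinsics': array([[ 7.86805453e-01,  6.17182825e-01,  4.74758582e-03,
        -4.74017308e+02],
       [-3.76601396e-01,  4.73981532e-01,  7.95935233e-01,
         1.37445722e+02],
       [ 4.88987288e-01, -6.28034129e-01,  6.05363168e-01,
        -1.51437255e+03],
       [ 0.00000000e+00,  0.00000000e+00,  0.00000000e+00,

[... 457 characters left out ...]
473, 'cy': 207.78667759102558, 'extrinsics': array([[-2.10917389e-02, -9.99636769e-01,  1.67770009e-02,
         3.05510702e+01],
       [ 9.84395881e-01, -1.78320798e-02,  1.75062178e-01,
        -5.77316594e+02],
       [-1.74699422e-01,  2.02075763e-02,  9.84414428e-01,
        -1.02759668e+03],
       [ 0.00000000e+00,  0.00000000e+00,  0.00000000e+00,
         1.00000000e+00]]), 'shot': 2}
ledge [{'xy': [0.472, 0.4819], 'p': 0.68}]
plate [{'xy': [0.5023, 0.5324], 'p': 0.97}]
tray [{'xy': [0.7023, 0.5417], 'p': 0.61}]
slidebox [{'xy': [0.2736, 0.5083], 'p': 0.68}]
jar_a [{'xy': [0.5339, 0.3855], 'p': 0.67}, {'xy': [0.4034, 0.6514], 'p': 0.63}]
bottle [{'xy': [0.4309, 0.3695], 'p': 0.75}]
```

View pics/scene0.png

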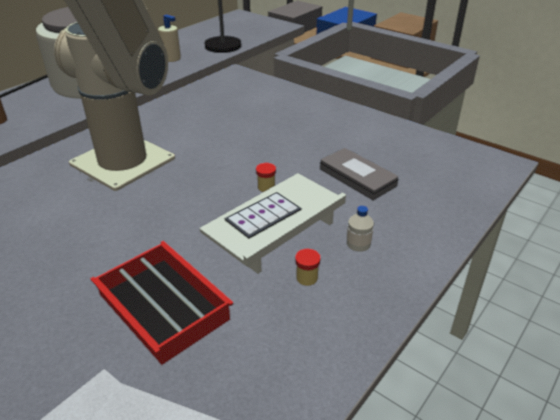

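View pics/top0.png

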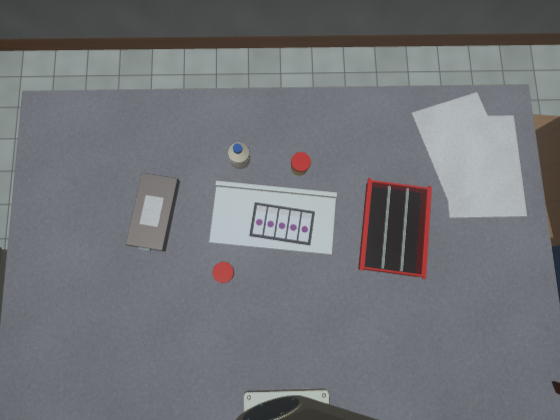

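The top view shows the ledge around (273,217), with the fence on the far side. The plate is at (282,223), the tray at (396,228) on the right (world -y), jar_a at (223,272) near the left end, and jar_b and the bottle behind the fence. Next I'll measure with depth.

```bash
cat > h.py <<'E'
from workcell import ctrl, viewer, recognise
import numpy as np, cv2
def cloud(p):
    H,W=p["range_z"].shape; f=H/2/np.tan(np.radians(p["vfov"]/2))
    v,u=np.mgrid[:H,:W]; d=p["range_z"].astype(float)
    c=np.stack([(u-p["cx"])/f*d,-(v-p["cy"])/f*d,-d],-1)
    E=p["extrinsics"]; w=(c-E[:3,3])@E[:3,:3]
    w[d==0]=np.nan
    return w
def proj(p,P):
    H=p["range_z"].shape[0]; f=H/2/np.tan(np.radians(p["vfov"]/2)); E=p["extrinsics"]
    c=np.asarray(P)@E[:3,:3].T+E[:3,3]; return np.stack([p["cx"]+f*c[...,0]/-c[...,2],p["cy"]-f*c[...,1]/-c[...,2]],-1)
def pix2z(p,uv,z):
    H=p["range_z"].shape[0]; f=H/2/np.tan(np.radians(p["vfov"]/2)); E=p["extrinsics"]
    uv=np.asarray(uv,float); c=np.stack([(uv[...,0]-p["cx"])/f,-(uv[...,1]-p["cy"])/f,-np.ones(uv.shape[:-1])],-1)
    r=c@E[:3,:3]; o=-E[:3,:3].T@E[:3,3]
    return o+r*((z-o[2])/r[...,2])[...,None]
def rect(pts):
    (c,s,a)=cv2.minAreaRect(pts.astype(np.float32)); return np.round(c,1),np.round(s,1),round(a,2)
def measure(p):
    w=cloud(p); im=p["image"].astype(int); g=im.sum(-1)/3; sat=im.max(-1)-im.min(-1)
    return w,g,sat
E
python3 - <<'E'
from h import *
for n in("top","scene"):
    p=viewer.get_image(n);w,g,s=measure(p)
    m=(w[...,0]>300)&(w[...,0]<850)&(np.abs(w[...,1])<450)
    print(n,"bench z",np.nanmedian(w[...,2][m]))
    led=m&(w[...,2]>45)&(w[...,2]<85)&(g>135)&(s<50)
    def big(mk):
        k,l,st,_=cv2.connectedComponentsWithStats(mk.astype(np.uint8));return l==1+np.argmax(st[1:,4])
    led=big(led);hull=np.zeros_like(g,np.uint8);c=cv2.convexHull(np.argwhere(led)[:,::-1].astype(np.int32));cv2.fillConvexPoly(hull,c,1)
    print("ledge",rect(w[led][:,:2]),np.nanpercentile(w[led][:,2],[5,50,95]))
    hw=cv2.erode(hull,np.ones((5,5)))>0
    pl=hw&(g<110); pl=big(pl)
    print("plate",rect(w[pl][:,:2]),np.nanmedian(w[pl][:,2]))
    for lo,hi,nm in((15,34,'low'),(33,45,'box'),(44,56,'tray'),(56,120,'tall')):
        k,l,st,_=cv2.connectedComponentsWithStats((m&(w[...,2]>lo)&(w[...,2]<hi)).astype(np.uint8))
        for i in range(1,k):
            if st[i,4]>60: print(nm,st[i,4],rect(w[l==i][:,:2]),np.nanmax(w[l==i][:,2]).round(1))
    q=viewer.get_image(n)["image"][:,:,::-1].copy(); q[cv2.morphologyEx(led.astype(np.uint8),cv2.MORPH_GRADIENT,np.ones((3,3)))>0]=(0,255,0); q[cv2.morphologyEx(pl.astype(np.uint8),cv2.MORPH_GRADIENT,np.ones((3,3)))>0]=(0,0,255)
    cv2.imwrite(f"pics/seg_{n}.png",q)
E
```

```text
top bench z 2.3001672888626303
ledge (array([551.8,  23.1]), array([320.1, 163.5]), 83.22) [58.05161455 61.49551471 75.30422466]
plate (array([533.7,   0.7]), array([158.8,  87.8]), 80.28) 67.07295451662016
low 166 (array([579.8, 303.3]), array([ 11.6, 184.5]), 79.56) 34.0
low 247 (array([ 514.7, -377.4]), array([231.7,  41.5]), 1.48) 34.0
box 2477 (array([579.1, 349.4]), array([100.6, 200.9]), 79.57) 44.4
box 143 (array([ 512. , -377.8]), array([ 20.2, 229.7]), 85.79) 45.0
tray 1288 (array([ 520.7, -304.2]), array([176.7, 249. ]), 81.06) 56.0
tray 66 (array([ 574.4, -285.9]), array([ 7.7, 92.4]), 81.01) 50.4
tall 365 (array([729.1, 112.9]), array([55. , 56.8]), 44.05) 109.3
tall 314 (array([701.5, -53.8]), array([51.6, 52.4]), 88.67) 70.8
tall 7529 (array([551.9,  23.1]), array([320.1, 163.4]), 83.25) 80.8
tall 353 (array([411.2, 154.4]), array([51.4, 50.7]), 88.83) 70.9
scene bench z 1.91270296547773
ledge (array([549.5,  23.8]), array([323.4, 167.6]), 83.08) [59.06681714 62.39439299 75.29604249]
plate (array([561.8, -21.6]), array([177.9,  79.5]), 51.95) 66.24136848529277
low 473 
[... 894 characters left out ...]
([44.9, 20.5]), 34.32) 44.8
box 318 (array([ 636.6, -322.1]), array([161. ,   7.3]), 81.82) 45.0
tray 61 (array([422.6, 142.7]), array([50.1, 22.5]), 41.83) 55.9
tray 326 (array([608.4, -15.6]), array([357.6, 142.9]), 56.72) 56.0
tray 112 (array([736.4,  98.4]), array([57.5, 30.3]), 28.93) 55.8
tray 2209 (array([ 518.8, -302.7]), array([175.7, 251.3]), 81.22) 55.3
tray 83 (array([ 564. , -336.3]), array([ 7.1, 84. ]), 81.53) 47.6
tall 224 (array([410.6, 154.9]), array([52.1, 55. ]), 56.71) 68.1
tall 6093 (array([548.9,  23.7]), array([324.5, 168.1]), 83.43) 79.9
tall 496 (array([731.2, 106.2]), array([56.9, 44. ]), 24.06) 108.6
tall 410 (array([700.9, -54. ]), array([50.7, 55.6]), 37.2) 69.9
```

View pics/seg_top.png

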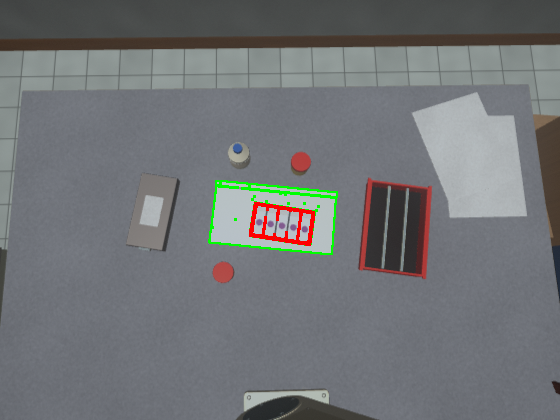

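The tray is on the ledge's -y side. I'll refine the ledge and plate poses by projecting the edges at their known heights.

```bash
cat >> h.py <<'E'
def big(mk):
    k,l,st,_=cv2.connectedComponentsWithStats(mk.astype(np.uint8));return l==1+np.argmax(st[1:,4])
from scipy.optimize import least_squares
from scipy.ndimage import distance_transform_edt as edt
LED=np.array([[-85,-160,60],[-85,160,60],[65,160,60],[65,160,74],[77,160,74],[77,-160,74],[65,-160,74],[65,-160,60]],float)
PLT=np.array([[-45,-80,6],[-45,80,6],[45,80,6],[45,-80,6]],float)
def T(q,P,z0=0):
    c,s=np.cos(q[2]),np.sin(q[2]); return np.c_[q[0]+c*P[:,0]-s*P[:,1],q[1]+s*P[:,0]+c*P[:,1],P[:,2]+z0]
def fitmask(p,mask,P,q0,z0=0):
    # signed distance of mask, sampled along the outline of the projected model
    sd=edt(mask)-edt(~mask); sd=np.where(mask,sd-.5,sd+.5).astype(np.float32)
    Q=np.concatenate([P[i]+(P[(i+1)%len(P)]-P[i])*np.linspace(0.04,.96,40)[:,None] for i in range(len(P)) if np.linalg.norm(P[i]-P[(i+1)%len(P)])>30])
    def f(q):
        uv=proj(p,T(q,Q,z0)).astype(np.float32); return cv2.remap(sd,uv[:,:1],uv[:,1:],cv2.INTER_LINEAR).ravel()
    r=least_squares(f,q0,loss='soft_l1',x_scale=[1,1,.01],diff_step=1e-3); return r.x,np.sqrt(np.mean(r.fun**2))
def poses(n,ql,qp,save=None):
    p=viewer.get_image(n);w,g,s=measure(p)
    m=(w[...,0]>300)&(w[...,0]<850)&(np.abs(w[...,1])<450)
    hl=np.zeros(g.shape,np.uint8);cv2.fillPoly(hl,[proj(p,T(ql,LED*[1.1,1.08,1])).astype(np.int32)],1)
    a=None
    led=big(m&(hl>0)&(w[...,2]>45)&(w[...,2]<85)&(s<50)&((g>135)|(g<110)))
    led=cv2.morphologyEx(led.astype(np.uint8),cv2.MORPH_CLOSE,np.ones((5,5)))>0
    a=fitmask(p,led,LED,ql)
    hp=np.zeros(g.shape,np.uint8);cv2.fillPoly(hp,[proj(p,T(qp,PLT*[1.15,1.1,1],60)).astype(np.int32)],1)
    pl=big((hp>0)&(g<125)&(w[...,2]>50)); pl=cv2.morphologyEx(pl.astype(np.uint8),cv2.MORPH_CLOSE,np.ones((9,9)))>0
    b=fitmask(p,pl,PLT,qp,60)
    if save:
        im=p["image"][:,:,::-1].copy()
        for q,P,z,c in((a[0],LED,0,(0,200,0)),(b[0],PLT,60,(0,0,255))): cv2.polylines(im,[np.round(proj(p,T(q,P,z))).astype(np.int32)],True,c)
        uv=proj(p,T(a[0],np.array([[0,-60,60.]])))[0]; x,y=int(uv[0]),int(uv[1]); y0=max(0,y-100);x0=max(0,x-130)
        cv2.imwrite(save,cv2.resize(im[y0:y0+200,x0:x0+260],None,fx=3,fy=3))
    return a,b
def rel(ql,qp):
    c,s=np.cos(ql[2]),np.sin(ql[2]);d=qp[:2]-ql[:2];return np.array([c*d[0]+s*d[1],-s*d[0]+c*d[1],qp[2]-ql[2]])
def tool(o=None):
    o=o or ctrl.get_obs();R=cv2.Rodrigues(o["orientation"])[0];return o["ee_pos"]+182*R[:,2],np.degrees(np.arctan2(R[1,0],R[0,0])),R
E
python3 - <<'E'
from h import *
ql=np.array([555.8,22.6,-.118]);qp=np.array([533.7,.7,-.17])
for n in("top","scene"):
    a,b=poses(n,ql,qp,f"pics/fit_{n}1.png"); print(n,a,b,rel(a[0],b[0]))
E
```

```text
top (array([ 5.55177478e+02,  2.27759905e+01, -1.18582866e-01]), np.float32(0.28524208)) (array([ 5.33698896e+02,  7.04846071e-01, -1.70344074e-01]), np.float32(0.26028863)) [-18.71661368 -24.45717182  -0.05176121]
scene (array([ 5.57649760e+02,  1.90562249e+01, -1.30022980e-01]), np.float32(1.4427978)) (array([ 5.45130522e+02,  6.98820567e-01, -1.80086101e-01]), np.float32(9.678792)) [-10.03339785 -19.82565396  -0.05006312]
```

```bash
python3 - <<'E'
import cv2,numpy as np
cv2.imwrite("pics/fitc1.png",np.vstack([cv2.resize(cv2.imread(f"pics/fit_{n}1.png"),(390,300)) for n in("top","scene")]))
E
```

```text
(no output)
```

View pics/fitc1.png

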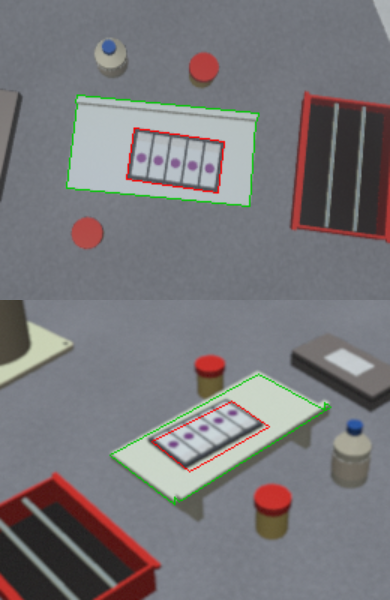

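The top fit is good: 0.3 px rms and it overlays cleanly. The scene fit of the plate failed, so I'm ignoring it. The plate is at ledge-frame (-18.7, -24.5) with a turn of -0.052. I'll turn the tool square to the ledge and travel high to its near side.

```bash
python3 -m handwheel '[{"gripper":0,"rz":7.5},{"gripper":0,"rz":7.5},{"gripper":0,"rz":7.5},{"gripper":0,"tx":0.015,"ty":-0.045},{"gripper":0,"tx":0.015,"ty":-0.045},{"gripper":0,"tx":0.015,"ty":-0.045},{"gripper":0,"tx":0.015,"ty":-0.045},{"gripper":0,"tx":0.015,"ty":-0.045}]'
python3 -m handwheel '[{"gripper":0,"tx":0.015,"ty":-0.045},{"gripper":0,"tx":0.015,"ty":-0.045},{"gripper":0,"tx":0.015,"ty":-0.045},{"gripper":0,"tx":0.015,"ty":-0.045},{"gripper":0,"tx":0.015,"ty":-0.045},{"gripper":0,"tx":0.015,"ty":-0.045},{"gripper":0,"tx":0.015,"ty":-0.045},{"gripper":0}]'
cat >> h.py <<'E'
QL=np.array([555.18,22.78,-.1186])
def st():
    o=ctrl.get_obs();t,y,R=tool(o);r=rel(QL,np.array([t[0],t[1],np.radians(y)]))
    print("t",round(o["t"],2),"tip in ledge x,y,z",r[:2].round(1),t[2].round(1),"yaw rel deg",np.degrees(r[2]).round(2),"tilt",R[:2,2].round(4),"F",(cv2.Rodrigues(np.array([0,0,QL[2]]))[0].T@o["ft_force"]).round(1),"w",round(o["width"],1),"q",o["qpos"].round(2))
E
python3 -c "from h import *;st()"
```

```text
t 1.0 tip in ledge x,y,z [-309.  -665.5] 222.7 yaw rel deg 22.54 tilt [-0. -0.] F [-0.1 -0.5  1.1] w 87.7 q [-1.31  0.42  1.63 -0.    1.09 -0.02]$[0]: bad value
$[0]: bad value
```

```bash
python3 -m handwheel '[{"gripper":0.0,"tx":0.0,"ty":0.0,"tz":0.0,"rx":0.0,"ry":0.0,"rz":7.5},{"gripper":0.0,"tx":0.0,"ty":0.0,"tz":0.0,"rx":0.0,"ry":0.0,"rz":7.5},{"gripper":0.0,"tx":0.0,"ty":0.0,"tz":0.0,"rx":0.0,"ry":0.0,"rz":7.5}]'
python3 -c "from h import *;st()"
```

```text
t: 1.38
ee_pos: [169.6, -601.5, 404.7]
orientation: [-3.136, 0.192, 0.0]
ft_force: [-0.2, 0.7, 0.6]
width: 87.6
t 1.38 tip in ledge x,y,z [-309.  -665.5] 222.7 yaw rel deg -0.21 tilt [-0.  0.] F [-0.3  0.6  0.6] w 87.6 q [-1.32  0.42  1.63 -0.    1.09  0.38]
```

```bash
python3 -m handwheel '[{"gripper":0.0,"tx":0.015,"ty":-0.045,"tz":0.0,"rx":0.0,"ry":0.0,"rz":0.0},{"gripper":0.0,"tx":0.015,"ty":-0.045,"tz":0.0,"rx":0.0,"ry":0.0,"rz":0.0},{"gripper":0.0,"tx":0.015,"ty":-0.045,"tz":0.0,"rx":0.0,"ry":0.0,"rz":0.0},{"gripper":0.0,"tx":0.015,"ty":-0.045,"tz":0.0,"rx":0.0,"ry":0.0,"rz":0.0},{"gripper":0.0,"tx":0.015,"ty":-0.045,"tz":0.0,"rx":0.0,"ry":0.0,"rz":0.0},{"gripper":0.0,"tx":0.015,"ty":-0.045,"tz":0.0,"rx":0.0,"ry":0.0,"rz":0.0},{"gripper":0.0,"tx":0.015,"ty":-0.045,"tz":0.0,"rx":0.0,"ry":0.0,"rz":0.0}]'
python3 -m handwheel '[{"gripper":0.0,"tx":0.015,"ty":-0.045,"tz":0.0,"rx":0.0,"ry":0.0,"rz":0.0},{"gripper":0.0,"tx":0.015,"ty":-0.045,"tz":0.0,"rx":0.0,"ry":0.0,"rz":0.0},{"gripper":0.0,"tx":0.015,"ty":-0.045,"tz":0.0,"rx":0.0,"ry":0.0,"rz":0.0},{"gripper":0.0,"tx":0.015,"ty":-0.045,"tz":0.0,"rx":0.0,"ry":0.0,"rz":0.0},{"gripper":0.0,"tx":0.015,"ty":-0.045,"tz":0.0,"rx":0.0,"ry":0.0,"rz":0.0},{"gripper":0.0,"tx":0.015,"ty":-0.045,"tz":0.0,"rx":0.0,"ry":0.0,"rz":0.0},{"gripper":0.0,"tx":0.0,"ty":0.0,"tz":0.0,"rx":0.0,"ry":0.0,"rz":0.0}]'
python3 -c "from h import *;st()"
```

```text
t: 2.25
ee_pos: [311.4, -299.7, 405.0]
orientation: [3.136, -0.186, 0.001]
ft_force: [0.5, 0.3, 0.7]
width: 87.8
t: 3.12
ee_pos: [433.0, -41.4, 404.9]
orientation: [-3.136, 0.178, -0.001]
ft_force: [-0.5, -0.4, -0.8]
width: 87.7
t 3.12 tip in ledge x,y,z [-113.5  -78.1] 222.9 yaw rel deg 0.29 tilt [0.0009 0.0002] F [-0.4 -0.4 -0.8] w 87.7 q [-0.12  0.14  2.03  0.    0.97  1.56]
```

```bash
python3 -m handwheel '[{"gripper":0.0,"tx":0.005,"ty":-0.027,"tz":0.0,"rx":0.0,"ry":0.0,"rz":0.2},{"gripper":0.0,"tx":0.004,"ty":-0.026,"tz":0.0,"rx":0.0,"ry":0.0,"rz":0.0},{"gripper":0.0,"tx":0.0,"ty":0.0,"tz":0.05,"rx":0.0,"ry":0.0,"rz":0.0},{"gripper":0.0,"tx":0.0,"ty":0.0,"tz":0.05,"rx":0.0,"ry":0.0,"rz":0.0},{"gripper":0.0,"tx":0.0,"ty":0.0,"tz":0.03,"rx":0.0,"ry":0.0,"rz":0.0},{"gripper":0.0,"tx":0.0,"ty":0.0,"tz":0.0,"rx":0.0,"ry":0.0,"rz":0.0}]'
python3 -c "from h import *;st()"
```

```text
t: 3.88
ee_pos: [446.3, 7.2, 273.1]
orientation: [3.135, -0.192, -0.008]
ft_force: [0.4, -0.5, 0.8]
width: 87.9
t 3.88 tip in ledge x,y,z [-107.2  -28.4] 91.1 yaw rel deg -0.21 tilt [-0.005  -0.0001] F [ 0.5 -0.5  0.8] w 87.9 q [-0.01  0.39  2.1  -0.    0.66  1.68]
```

```bash
python3 -m handwheel '[{"gripper":0.0,"tx":0.0,"ty":-0.003,"tz":0.02,"rx":0.0,"ry":0.0,"rz":0.0},{"gripper":0.0,"tx":0.0,"ty":0.0,"tz":0.007,"rx":0.0,"ry":0.0,"rz":0.0},{"gripper":0.0,"tx":0.0,"ty":0.0,"tz":0.0,"rx":0.0,"ry":0.0,"rz":0.0},{"gripper":0.0,"tx":0.0,"ty":0.0,"tz":0.0,"rx":0.0,"ry":0.0,"rz":0.0}]'
python3 -c "
from h import *;st()
cv2.imwrite('pics/s2.png',cv2.resize(viewer.get_image('scene')['image'][120:300,150:400,::-1],None,fx=3,fy=3))"
```

```text
t: 4.38
ee_pos: [448.0, 10.8, 248.6]
orientation: [-3.136, 0.191, -0.002]
ft_force: [-0.2, -0.2, 0.3]
width: 87.6
t 4.38 tip in ledge x,y,z [-104.7  -24.5] 66.6 yaw rel deg -0.17 tilt [ 0.0014 -0.    ] F [-0.1 -0.2  0.3] w 87.6 q [-0.    0.44  2.11 -0.    0.59  1.69]
```

View pics/s2.png

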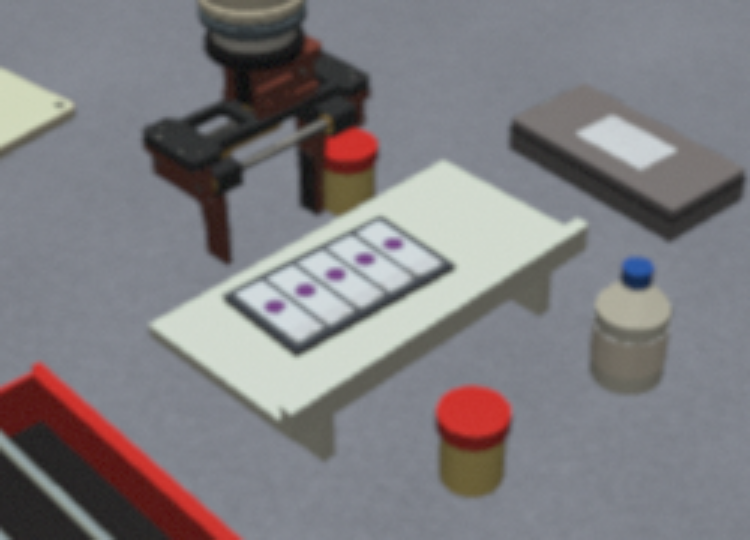

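The scene view shows both fingers hanging just in front of the plate's long side (around (220,250) and (315,200)), clear of jar_a. I'll lower to about 62.5 mm and push toward the fence gently.

```bash
python3 -m handwheel '[{"gripper":0.0,"tx":0.008,"ty":0.0,"tz":0.004,"rx":0.0,"ry":0.0,"rz":-0.2},{"gripper":0.0,"tx":0.006,"ty":0.0,"tz":0.0,"rx":0.0,"ry":0.0,"rz":0.0},{"gripper":0.0,"tx":0.006,"ty":0.0,"tz":0.0,"rx":0.0,"ry":0.0,"rz":0.0},{"gripper":0.0,"tx":0.0,"ty":0.0,"tz":0.0,"rx":0.0,"ry":0.0,"rz":0.0}]'
python3 -c "from h import *;st()"
```

```text
t: 4.92
ee_pos: [468.2, 8.6, 243.7]
orientation: [-3.136, 0.185, -0.001]
ft_force: [-0.4, 0.2, -0.4]
width: 88.0
t 4.92 tip in ledge x,y,z [-84.6 -24.4] 61.7 yaw rel deg 0.04 tilt [ 0.0005 -0.    ] F [-0.4  0.2 -0.4] w 88.0 q [-0.01  0.47  2.06 -0.    0.61  1.68]
```

```bash
python3 -m handwheel '[{"gripper":0.0,"tx":0.003,"ty":0.0,"tz":-0.001,"rx":0.0,"ry":0.0,"rz":0.0},{"gripper":0.0,"tx":0.004,"ty":0.0,"tz":0.0,"rx":0.0,"ry":0.0,"rz":0.0},{"gripper":0.0,"tx":0.004,"ty":0.0,"tz":0.0,"rx":0.0,"ry":0.0,"rz":0.0},{"gripper":0.0,"tx":0.004,"ty":0.0,"tz":0.0,"rx":0.0,"ry":0.0,"rz":0.0},{"gripper":0.0,"tx":0.004,"ty":0.0,"tz":0.0,"rx":0.0,"ry":0.0,"rz":0.0}]'
python3 -c "from h import *;st()"
python3 -m handwheel '[{"gripper":0.0,"tx":0.003,"ty":0.0,"tz":0.0,"rx":0.0,"ry":0.0,"rz":0.0},{"gripper":0.0,"tx":0.003,"ty":0.0,"tz":0.0,"rx":0.0,"ry":0.0,"rz":0.0},{"gripper":0.0,"tx":0.003,"ty":0.0,"tz":0.0,"rx":0.0,"ry":0.0,"rz":0.0},{"gripper":0.0,"tx":0.003,"ty":0.0,"tz":0.0,"rx":0.0,"ry":0.0,"rz":0.0}]'
python3 -c "from h import *;st()"
```

```text
t: 5.55
ee_pos: [486.5, 6.4, 244.6]
orientation: [-3.136, 0.185, 0.001]
ft_force: [-1.0, -0.1, -0.1]
width: 87.9
t 5.55 tip in ledge x,y,z [-66.3 -24.4] 62.6 yaw rel deg 0.04 tilt [-0.0005  0.    ] F [-1.  -0.2 -0.1] w 87.9 q [-0.01  0.49  2.02  0.    0.63  1.68]
t: 6.05
ee_pos: [498.6, 5.0, 244.7]
orientation: [-3.136, 0.185, -0.0]
ft_force: [-2.3, -0.6, -0.5]
width: 88.0
t 6.05 tip in ledge x,y,z [-54.1 -24.4] 62.7 yaw rel deg 0.04 tilt [0.0001 0.    ] F [-2.2 -0.8 -0.5] w 88.0 q [-0.01  0.5   2.    0.    0.64  1.67]
```

```bash
python3 - <<'E'
from h import *
st()
p=viewer.get_image("top");cv2.imwrite("pics/t3.png",cv2.resize(p["image"][140:300,160:380,::-1],None,fx=3,fy=3))
p=viewer.get_image("scene");cv2.imwrite("pics/s3.png",cv2.resize(p["image"][150:280,180:360,::-1],None,fx=4,fy=4,interpolation=cv2.INTER_CUBIC))
E
```

```text
t 6.05 tip in ledge x,y,z [-54.1 -24.4] 62.7 yaw rel deg 0.04 tilt [0.0001 0.    ] F [-2.2 -0.8 -0.5] w 88.0 q [-0.01  0.5   2.    0.    0.64  1.67]
```

View pics/s3.png

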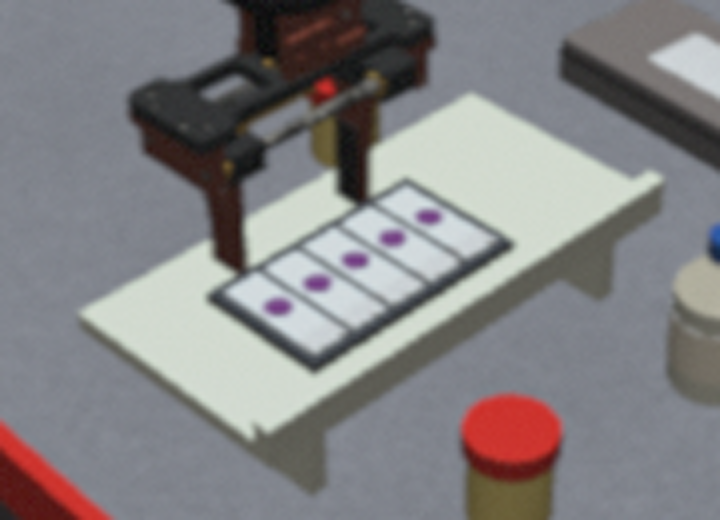

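View pics/t3.png

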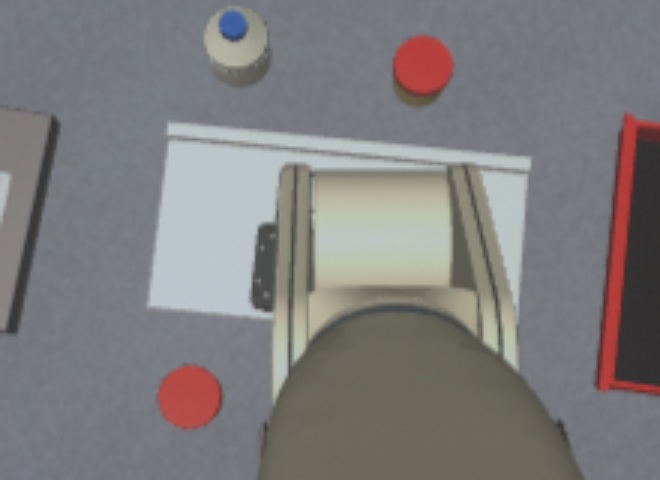

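Both fingers touch the near side at (235,265) and (355,195) in the scene view, and the plate is flat. The top view is hidden by the arm. I'll continue toward the fence, which I expect at tip x of about -35.

```bash
python3 -m handwheel '[{"gripper":0.0,"tx":0.003,"ty":0.0,"tz":0.0,"rx":0.0,"ry":0.0,"rz":0.0},{"gripper":0.0,"tx":0.003,"ty":0.0,"tz":0.0,"rx":0.0,"ry":0.0,"rz":0.0},{"gripper":0.0,"tx":0.003,"ty":0.0,"tz":0.0,"rx":0.0,"ry":0.0,"rz":0.0},{"gripper":0.0,"tx":0.003,"ty":0.0,"tz":0.0,"rx":0.0,"ry":0.0,"rz":0.0},{"gripper":0.0,"tx":0.002,"ty":0.0,"tz":0.0,"rx":0.0,"ry":0.0,"rz":0.0}]'
python3 -m handwheel '[{"gripper":0.0,"tx":0.001,"ty":0.0,"tz":0.0,"rx":0.0,"ry":0.0,"rz":0.0},{"gripper":0.0,"tx":0.001,"ty":0.0,"tz":0.0,"rx":0.0,"ry":0.0,"rz":0.0}]'
python3 -m handwheel '[{"gripper":0.0,"tx":0.001,"ty":0.0,"tz":0.0,"rx":0.0,"ry":0.0,"rz":0.0}]'
python3 -m handwheel '[{"gripper":0.0,"tx":0.001,"ty":0.0,"tz":0.0,"rx":0.0,"ry":0.0,"rz":0.0}]'
python3 -c "from h import *;st()"
```

```text
t: 6.78
ee_pos: [512.5, 3.3, 244.7]
orientation: [-3.136, 0.185, -0.0]
ft_force: [-0.9, 0.5, 0.6]
width: 87.6
t: 7.02
ee_pos: [514.2, 3.1, 244.7]
orientation: [-3.136, 0.185, 0.0]
ft_force: [-1.9, -0.6, 0.9]
width: 87.5
t: 7.15
ee_pos: [515.2, 3.0, 244.7]
orientation: [3.136, -0.185, -0.0]
ft_force: [-1.0, -1.4, 2.1]
width: 87.9
t: 7.28
ee_pos: [515.8, 2.9, 244.6]
orientation: [-3.136, 0.185, 0.002]
ft_force: [-5.1, 0.3, 3.7]
width: 87.8
t 7.28 tip in ledge x,y,z [-37.  -24.4] 62.6 yaw rel deg 0.03 tilt [-0.0015  0.0001] F [-5.1 -0.3  3.7] w 87.8 q [-0.02  0.52  1.96  0.    0.67  1.67]
```

```bash
python3 -m handwheel '[{"gripper":0.0,"tx":0.001,"ty":0.0,"tz":0.0,"rx":0.0,"ry":0.0,"rz":0.0}]'
python3 -m handwheel '[{"gripper":0.0,"tx":0.0005,"ty":0.0,"tz":0.0,"rx":0.0,"ry":0.0,"rz":0.0}]'
python3 -m handwheel '[{"gripper":0.0,"tx":0.0,"ty":0.0,"tz":0.0,"rx":0.0,"ry":0.0,"rz":0.0}]'
python3 - <<'E'
from h import *
st()
p=viewer.get_image("scene");cv2.imwrite("pics/s4.png",cv2.resize(p["image"][150:280,180:360,::-1],None,fx=4,fy=4,interpolation=cv2.INTER_CUBIC))
E
```

```text
t: 7.4
ee_pos: [516.2, 2.9, 244.5]
orientation: [-3.136, 0.185, 0.005]
ft_force: [-8.8, 1.5, 5.6]
width: 88.0
t: 7.52
ee_pos: [516.4, 2.8, 244.4]
orientation: [-3.136, 0.185, 0.007]
ft_force: [-7.3, 1.2, 6.5]
width: 87.9
t: 7.65
ee_pos: [516.4, 2.8, 244.4]
orientation: [-3.136, 0.185, 0.007]
ft_force: [-7.6, 1.7, 6.2]
width: 87.5
t 7.65 tip in ledge x,y,z [-36.9 -24.5] 62.4 yaw rel deg 0.03 tilt [-0.0043  0.0003] F [-7.7  0.8  6.2] w 87.5 q [-0.02  0.52  1.96  0.    0.67  1.67]
```

View pics/s4.png

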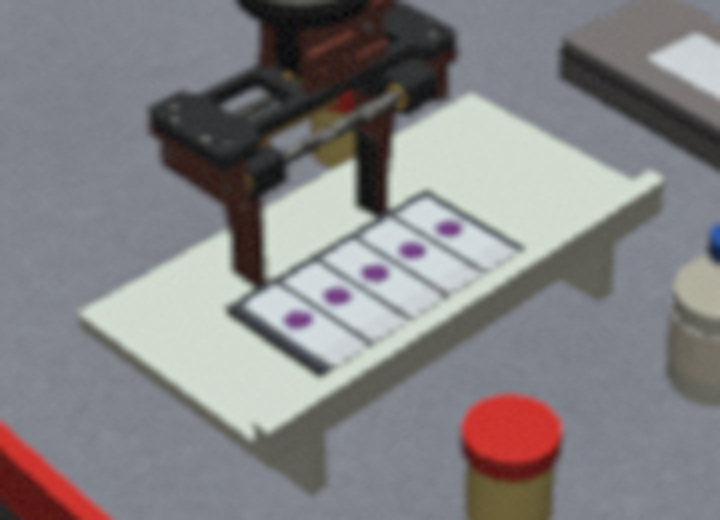

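The plate is now against the fence: the far edge touches along its whole length and the push held at 8 N. I'll back off, rise, quarter-turn and half-close the fingers for the end push.

```bash
python3 -m handwheel '[{"gripper":0.0,"tx":-0.004,"ty":0.0,"tz":0.0,"rx":0.0,"ry":0.0,"rz":0.0},{"gripper":0.0,"tx":-0.016,"ty":0.0,"tz":0.0,"rx":0.0,"ry":0.0,"rz":0.0},{"gripper":0.0,"tx":0.0,"ty":0.0,"tz":-0.03,"rx":0.0,"ry":0.0,"rz":0.0},{"gripper":0.0,"tx":0.0,"ty":0.0,"tz":-0.05,"rx":0.0,"ry":0.0,"rz":0.0},{"gripper":0.5,"tx":0.0,"ty":0.0,"tz":0.0,"rx":0.0,"ry":0.0,"rz":-10.0},{"gripper":0.5,"tx":0.0,"ty":0.0,"tz":0.0,"rx":0.0,"ry":0.0,"rz":-10.0},{"gripper":0.5,"tx":0.0,"ty":0.0,"tz":0.0,"rx":0.0,"ry":0.0,"rz":-10.0},{"gripper":0.5,"tx":0.0,"ty":0.0,"tz":0.0,"rx":0.0,"ry":0.0,"rz":-10.0}]'
python3 -m handwheel '[{"gripper":0.5,"tx":0.0,"ty":0.0,"tz":0.0,"rx":0.0,"ry":0.0,"rz":-10.0},{"gripper":0.5,"tx":0.0,"ty":0.0,"tz":0.0,"rx":0.0,"ry":0.0,"rz":-10.0},{"gripper":0.5,"tx":0.0,"ty":0.0,"tz":0.0,"rx":0.0,"ry":0.0,"rz":-10.0},{"gripper":0.5,"tx":0.0,"ty":0.0,"tz":0.0,"rx":0.0,"ry":0.0,"rz":-10.0},{"gripper":0.5,"tx":0.0,"ty":0.0,"tz":0.0,"rx":0.0,"ry":0.0,"rz":-10.0},{"gripper":0.5,"tx":0.0,"ty":0.0,"tz":0.0,"rx":0.0,"ry":0.0,"rz":0.0}]'
python3 -c "from h import *;st()"
```

```text
t: 8.7
ee_pos: [497.1, 5.1, 324.7]
orientation: [3.008, 0.907, 0.001]
ft_force: [0.1, 0.2, 0.6]
width: 51.4
t: 9.45
ee_pos: [497.3, 5.1, 324.6]
orientation: [2.35, 2.085, 0.0]
ft_force: [1.0, -0.5, -0.5]
width: 43.8
t 9.45 tip in ledge x,y,z [-55.4 -24.4] 142.6 yaw rel deg 89.95 tilt [ 0.0002 -0.    ] F [ 1.  -0.4 -0.5] w 43.8 q [-0.01  0.36  1.97  0.    0.82  0.11]
```

Now move above the ledge beyond the plate's slide-box end (target x 17, y 88), then look.

```bash
python3 -m handwheel '[{"gripper":0.5,"tx":0.03,"ty":0.0,"tz":0.0,"rx":0.0,"ry":0.0,"rz":0.0},{"gripper":0.5,"tx":0.05,"ty":0.024,"tz":0.0,"rx":0.0,"ry":0.0,"rz":0.0},{"gripper":0.5,"tx":0.034,"ty":0.024,"tz":0.0,"rx":0.0,"ry":0.0,"rz":0.0},{"gripper":0.5,"tx":0.0,"ty":0.024,"tz":0.0,"rx":0.0,"ry":0.0,"rz":0.0},{"gripper":0.5,"tx":0.0,"ty":0.0,"tz":0.03,"rx":0.0,"ry":0.0,"rz":0.0},{"gripper":0.5,"tx":0.0,"ty":0.0,"tz":0.03,"rx":0.0,"ry":0.0,"rz":0.0},{"gripper":0.5,"tx":0.0,"ty":0.0,"tz":0.0,"rx":0.0,"ry":0.0,"rz":0.0},{"gripper":0.5,"tx":0.0,"ty":0.0,"tz":0.0,"rx":0.0,"ry":0.0,"rz":0.0}]'
python3 - <<'E'
from h import *
st()
p=viewer.get_image("scene");cv2.imwrite("pics/s5.png",cv2.resize(p["image"][130:280,180:400,::-1],None,fx=3.5,fy=3.5,interpolation=cv2.INTER_CUBIC))
p=viewer.get_image("top");cv2.imwrite("pics/t5.png",cv2.resize(p["image"][140:300,160:380,::-1],None,fx=3,fy=3))
E
```

```text
t: 10.45
ee_pos: [583.0, 109.8, 265.5]
orientation: [2.35, 2.084, 0.001]
ft_force: [0.4, -0.4, 0.3]
width: 43.9
t 10.45 tip in ledge x,y,z [17.4 89.7] 83.5 yaw rel deg 89.94 tilt [0.0008 0.0001] F [ 0.4 -0.3  0.3] w 43.9 q [0.17 0.56 1.78 0.   0.79 0.29]
```

View pics/s5.png

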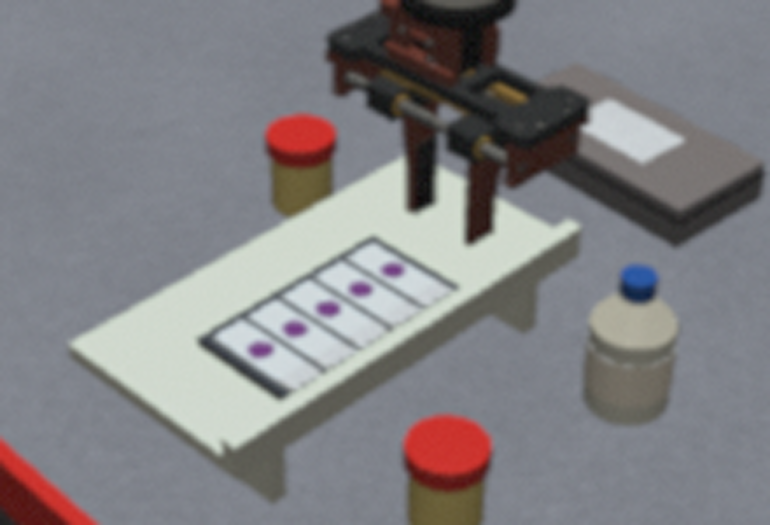

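View pics/t5.png

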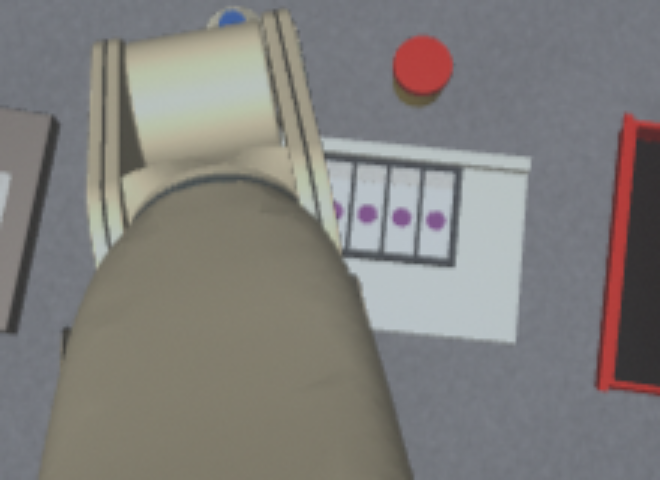

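The plate is square against the fence. The fingers are above its free end at (420,205) and (480,240), clear of the fence, bottle and box. I'll lower and push toward the tray.

```bash
python3 -m handwheel '[{"gripper":0.5,"tx":0.0,"ty":0.0,"tz":0.015,"rx":0.0,"ry":0.0,"rz":0.0},{"gripper":0.5,"tx":0.0,"ty":0.0,"tz":0.006,"rx":0.0,"ry":0.0,"rz":0.0},{"gripper":0.5,"tx":0.0,"ty":0.0,"tz":0.0,"rx":0.0,"ry":0.0,"rz":0.0}]'
python3 -c "from h import *;st()"
```

```text
t: 10.92
ee_pos: [582.5, 109.7, 243.0]
orientation: [-2.348, -2.086, 0.002]
ft_force: [0.8, 0.3, 0.1]
width: 44.0
t 10.93 tip in ledge x,y,z [16.7 89.5] 61.0 yaw rel deg 90.03 tilt [-0.0011 -0.0002] F [0.7 0.4 0.1] w 44.0 q [0.17 0.6  1.79 0.   0.75 0.28]
```

```bash
python3 -m handwheel '[{"gripper":0.5,"tx":-0.003,"ty":0.0,"tz":-0.0015,"rx":0.0,"ry":0.0,"rz":0.0},{"gripper":0.5,"tx":-0.004,"ty":0.0,"tz":0.0,"rx":0.0,"ry":0.0,"rz":0.0},{"gripper":0.5,"tx":-0.004,"ty":0.0,"tz":0.0,"rx":0.0,"ry":0.0,"rz":0.0},{"gripper":0.5,"tx":-0.004,"ty":0.0,"tz":0.0,"rx":0.0,"ry":0.0,"rz":0.0},{"gripper":0.5,"tx":-0.003,"ty":0.0,"tz":0.0,"rx":0.0,"ry":0.0,"rz":0.0}]'
python3 -c "from h import *;st()"
python3 -m handwheel '[{"gripper":0.5,"tx":-0.003,"ty":0.0,"tz":0.0,"rx":0.0,"ry":0.0,"rz":0.0},{"gripper":0.5,"tx":-0.003,"ty":0.0,"tz":0.0,"rx":0.0,"ry":0.0,"rz":0.0},{"gripper":0.5,"tx":-0.003,"ty":0.0,"tz":0.0,"rx":0.0,"ry":0.0,"rz":0.0},{"gripper":0.5,"tx":-0.003,"ty":0.0,"tz":0.0,"rx":0.0,"ry":0.0,"rz":0.0},{"gripper":0.5,"tx":-0.003,"ty":0.0,"tz":0.0,"rx":0.0,"ry":0.0,"rz":0.0},{"gripper":0.5,"tx":-0.003,"ty":0.0,"tz":0.0,"rx":0.0,"ry":0.0,"rz":0.0}]'
python3 -c "from h import *;st()"
```

```text
t: 11.55
ee_pos: [580.6, 91.5, 245.2]
orientation: [2.349, 2.086, -0.0]
ft_force: [0.2, 0.6, 0.6]
width: 43.9
t 11.55 tip in ledge x,y,z [17.1 71.3] 63.2 yaw rel deg 90.03 tilt [-0. -0.] F [0.1 0.6 0.6] w 43.9 q [ 0.14  0.59  1.8  -0.    0.75  0.25]
t: 12.3
ee_pos: [578.5, 73.8, 245.2]
orientation: [2.349, 2.087, 0.0]
ft_force: [-0.1, 2.3, 1.3]
width: 44.0
t 12.3 tip in ledge x,y,z [17.1 53.5] 63.2 yaw rel deg 90.04 tilt [0. 0.] F [-0.3  2.3  1.3] w 44.0 q [0.11 0.59 1.81 0.   0.75 0.22]
```

```bash
python3 -m handwheel '[{"gripper":0.5,"tx":-0.004,"ty":0.0,"tz":0.0005,"rx":0.0,"ry":0.0,"rz":0.0},{"gripper":0.5,"tx":-0.004,"ty":0.0,"tz":0.0,"rx":0.0,"ry":0.0,"rz":0.0},{"gripper":0.5,"tx":-0.004,"ty":0.0,"tz":0.0,"rx":0.0,"ry":0.0,"rz":0.0},{"gripper":0.5,"tx":-0.004,"ty":0.0,"tz":0.0,"rx":0.0,"ry":0.0,"rz":0.0},{"gripper":0.5,"tx":-0.004,"ty":0.0,"tz":0.0,"rx":0.0,"ry":0.0,"rz":0.0},{"gripper":0.5,"tx":-0.004,"ty":0.0,"tz":0.0,"rx":0.0,"ry":0.0,"rz":0.0},{"gripper":0.5,"tx":-0.004,"ty":0.0,"tz":0.0,"rx":0.0,"ry":0.0,"rz":0.0},{"gripper":0.5,"tx":-0.003,"ty":0.0,"tz":0.0,"rx":0.0,"ry":0.0,"rz":0.0}]'
python3 - <<'E'
from h import *
st()
p=viewer.get_image("scene");cv2.imwrite("pics/s6.png",cv2.resize(p["image"][130:280,180:400,::-1],None,fx=3.5,fy=3.5,interpolation=cv2.INTER_CUBIC))
p=viewer.get_image("top");cv2.imwrite("pics/t6.png",cv2.resize(p["image"][140:300,160:380,::-1],None,fx=3,fy=3))
E
```

```text
t: 13.3
ee_pos: [574.8, 43.0, 244.7]
orientation: [2.349, 2.087, 0.0]
ft_force: [-0.3, 1.3, 0.7]
width: 44.1
t 13.3 tip in ledge x,y,z [17.1 22.4] 62.7 yaw rel deg 90.04 tilt [ 0. -0.] F [-0.5  1.2  0.7] w 44.1 q [ 0.05  0.58  1.83 -0.    0.74  0.17]
```

View pics/s6.png

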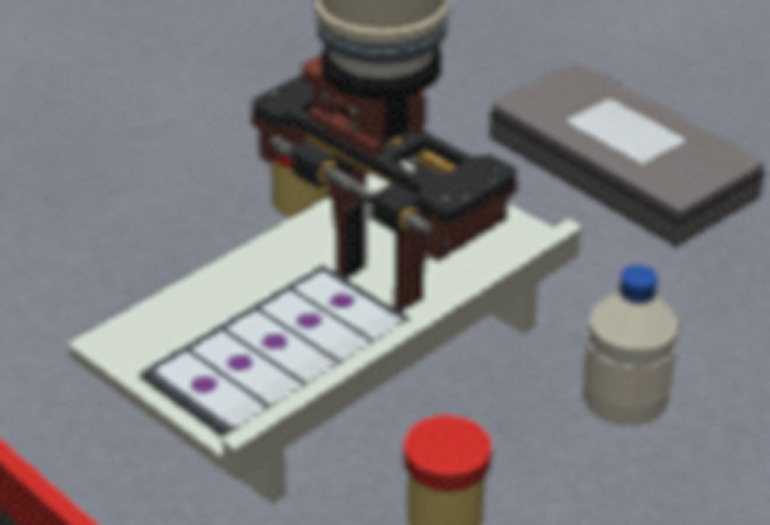

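View pics/t6.png

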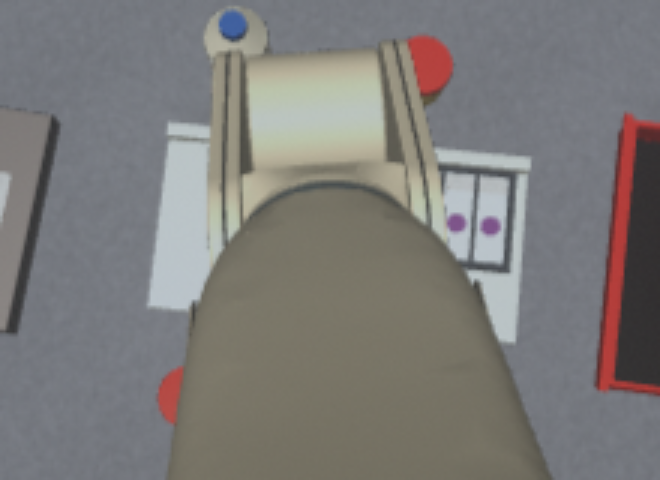

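The plate is sliding squarely along the fence, with its leading end about 10 mm short of the ledge end. About 51 mm to go, so I'll push 45 mm and then measure.

```bash
python3 -m handwheel '[{"gripper":0.5,"tx":-0.004,"ty":0.0,"tz":0.0,"rx":0.0,"ry":0.0,"rz":0.0},{"gripper":0.5,"tx":-0.004,"ty":0.0,"tz":0.0,"rx":0.0,"ry":0.0,"rz":0.0},{"gripper":0.5,"tx":-0.004,"ty":0.0,"tz":0.0,"rx":0.0,"ry":0.0,"rz":0.0},{"gripper":0.5,"tx":-0.004,"ty":0.0,"tz":0.0,"rx":0.0,"ry":0.0,"rz":0.0},{"gripper":0.5,"tx":-0.004,"ty":0.0,"tz":0.0,"rx":0.0,"ry":0.0,"rz":0.0},{"gripper":0.5,"tx":-0.004,"ty":0.0,"tz":0.0,"rx":0.0,"ry":0.0,"rz":0.0},{"gripper":0.5,"tx":-0.004,"ty":0.0,"tz":0.0,"rx":0.0,"ry":0.0,"rz":0.0},{"gripper":0.5,"tx":-0.004,"ty":0.0,"tz":0.0,"rx":0.0,"ry":0.0,"rz":0.0}]'
python3 -c "from h import *;st()"
python3 -m handwheel '[{"gripper":0.5,"tx":-0.004,"ty":0.0,"tz":0.0,"rx":0.0,"ry":0.0,"rz":0.0},{"gripper":0.5,"tx":-0.003,"ty":0.0,"tz":0.0,"rx":0.0,"ry":0.0,"rz":0.0},{"gripper":0.5,"tx":-0.003,"ty":0.0,"tz":0.0,"rx":0.0,"ry":0.0,"rz":0.0},{"gripper":0.5,"tx":-0.002,"ty":0.0,"tz":0.0,"rx":0.0,"ry":0.0,"rz":0.0},{"gripper":0.5,"tx":-0.001,"ty":0.0,"tz":0.0,"rx":0.0,"ry":0.0,"rz":0.0},{"gripper":0.5,"tx":0.0,"ty":0.0,"tz":0.0,"rx":0.0,"ry":0.0,"rz":0.0}]'
python3 - <<'E'
from h import *
st()
p=viewer.get_image("scene");cv2.imwrite("pics/s7.png",cv2.resize(p["image"][130:280,180:400,::-1],None,fx=3.5,fy=3.5,interpolation=cv2.INTER_CUBIC))
p=viewer.get_image("top");cv2.imwrite("pics/t7.png",cv2.resize(p["image"][140:300,160:380,::-1],None,fx=3,fy=3))
# predicted outlines: leading end line at candidate y
for y in(-190,-195,-200,-205): print(y,((proj(p,T(QL,np.array([[-25,y,66.],[20,y,66],[65,y,66]])))-[160,140])*3).round(1).tolist())
E
```

```text
t: 14.4
ee_pos: [571.0, 11.2, 244.7]
orientation: [-2.348, -2.087, 0.0]
ft_force: [0.4, 1.3, 0.2]
width: 43.8
t 14.4 tip in ledge x,y,z [17.1 -9.6] 62.7 yaw rel deg 90.03 tilt [-0.0001  0.    ] F [0.3 1.3 0.2] w 43.8 q [-0.    0.57  1.84  0.    0.73  0.12]
t: 15.15
ee_pos: [569.6, -1.5, 244.7]
orientation: [2.348, 2.087, -0.0]
ft_force: [-1.0, 0.8, 0.0]
width: 44.0
t 15.15 tip in ledge x,y,z [ 17.3 -22.5] 62.7 yaw rel deg 90.05 tilt [ 0.0002 -0.0002] F [-1.1  0.7  0. ] w 44.0 q [-0.02  0.57  1.84 -0.    0.73  0.09]
-190 [[554.3, 275.6], [557.7, 224.8], [561.1, 174.8]]
-195 [[560.0, 276.2], [563.4, 225.4], [566.7, 175.3]]
-200 [[565.7, 276.8], [569.0, 226.0], [572.3, 175.9]]
-205 [[571.4, 277.3], [574.7, 226.5], [578.0, 176.4]]
```

View pics/s7.png

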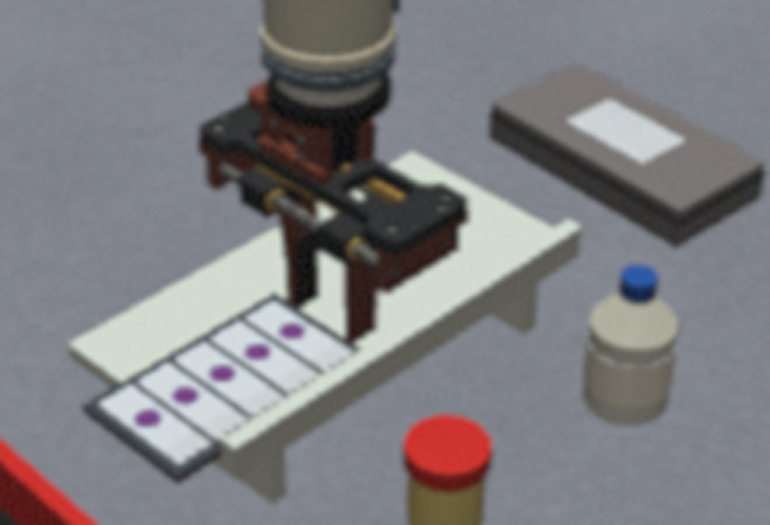

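View pics/t7.png

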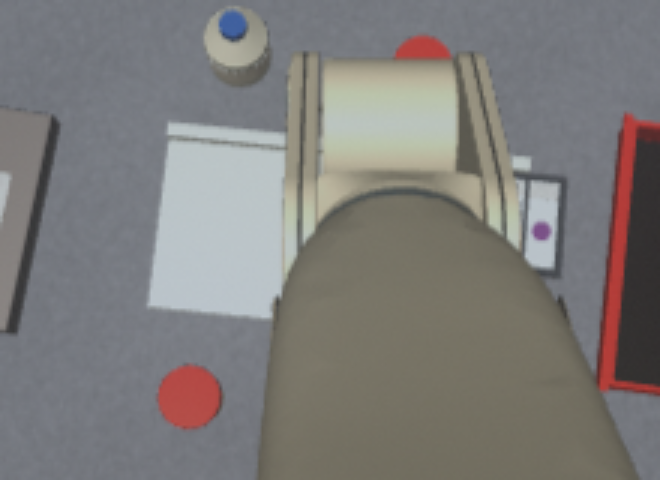

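The plate's end is at about column 563 in the top crop, which gives roughly 34.5 mm of overhang. I'll push 5 mm more, then back off and measure with a clear view.

```bash
python3 -m handwheel '[{"gripper":0.5,"tx":-0.002,"ty":0.0,"tz":0.0,"rx":0.0,"ry":0.0,"rz":0.0},{"gripper":0.5,"tx":-0.002,"ty":0.0,"tz":0.0,"rx":0.0,"ry":0.0,"rz":0.0},{"gripper":0.5,"tx":-0.001,"ty":0.0,"tz":0.0,"rx":0.0,"ry":0.0,"rz":0.0},{"gripper":0.5,"tx":0.0,"ty":0.0,"tz":0.0,"rx":0.0,"ry":0.0,"rz":0.0},{"gripper":0.5,"tx":0.0,"ty":0.0,"tz":0.0,"rx":0.0,"ry":0.0,"rz":0.0}]'
python3 -c "from h import *;st()"
python3 -m handwheel '[{"gripper":0.5,"tx":0.005,"ty":0.0,"tz":0.0,"rx":0.0,"ry":0.0,"rz":0.0},{"gripper":0.5,"tx":0.025,"ty":0.0,"tz":0.0,"rx":0.0,"ry":0.0,"rz":0.0},{"gripper":0.5,"tx":0.0,"ty":0.0,"tz":-0.04,"rx":0.0,"ry":0.0,"rz":0.0},{"gripper":0.5,"tx":0.0,"ty":0.0,"tz":-0.05,"rx":0.0,"ry":0.0,"rz":0.0},{"gripper":0.5,"tx":0.05,"ty":0.0,"tz":0.0,"rx":0.0,"ry":0.0,"rz":0.0},{"gripper":0.5,"tx":0.06,"ty":0.0,"tz":0.0,"rx":0.0,"ry":0.0,"rz":0.0},{"gripper":0.5,"tx":0.06,"ty":0.0,"tz":0.0,"rx":0.0,"ry":0.0,"rz":0.0},{"gripper":0.5,"tx":0.06,"ty":0.0,"tz":0.0,"rx":0.0,"ry":0.0,"rz":0.0}]'
python3 -m handwheel '[{"gripper":0.5,"tx":0.06,"ty":0.0,"tz":0.0,"rx":0.0,"ry":0.0,"rz":0.0},{"gripper":0.5,"tx":0.06,"ty":0.0,"tz":0.0,"rx":0.0,"ry":0.0,"rz":0.0},{"gripper":0.5,"tx":0.0,"ty":0.0,"tz":0.0,"rx":0.0,"ry":0.0,"rz":0.0}]'
python3 - <<'E'
from h import *
st()
qp=np.r_[T(QL,np.array([[20,-120,0.]]))[0,:2],QL[2]]
p=viewer.get_image("top");w,g,s=measure(p)
hp=np.zeros(g.shape,np.uint8);cv2.fillPoly(hp,[proj(p,T(qp,PLT*[1.15,1.1,1],60)).astype(np.int32)],1)
pl=big((hp>0)&(g<125)&(w[...,2]>50)); pl=cv2.morphologyEx(pl.astype(np.uint8),cv2.MORPH_CLOSE,np.ones((9,9)))>0
b=fitmask(p,pl,PLT,qp,60);print(b,rel(QL,b[0]))
im=p["image"][:,:,::-1].copy();im=cv2.resize(im[140:300,160:380],None,fx=3,fy=3)
for q,P,z,c in((QL,LED,0,(0,200,0)),(b[0],PLT,60,(0,0,255))):cv2.polylines(im,[np.round((proj(p,T(q,P,z))-[160,140])*3+1).astype(np.int32)],True,c)
cv2.imwrite("pics/t8.png",im)
p=viewer.get_image("scene");cv2.imwrite("pics/s8.png",cv2.resize(p["image"][130:280,180:400,::-1],None,fx=3.5,fy=3.5,interpolation=cv2.INTER_CUBIC))
E
```

```text
t: 15.88
ee_pos: [569.0, -6.5, 244.7]
orientation: [2.348, 2.087, -0.0]
ft_force: [-0.6, -0.6, 0.4]
width: 44.4
t 15.88 tip in ledge x,y,z [ 17.2 -27.5] 62.7 yaw rel deg 90.05 tilt [ 0.     -0.0002] F [-0.5 -0.7  0.4] w 44.4 q [-0.03  0.57  1.84 -0.    0.73  0.09]
t: 16.88
ee_pos: [599.4, 253.9, 334.8]
orientation: [2.348, 2.087, 0.0]
ft_force: [0.4, 0.3, 0.7]
width: 44.0
t: 17.25
ee_pos: [613.0, 375.2, 334.3]
orientation: [-2.344, -2.092, -0.002]
ft_force: [0.3, -1.8, 0.5]
width: 43.9
t 17.25 tip in ledge x,y,z [ 15.9 357. ] 152.3 yaw rel deg 90.3 tilt [0.0009 0.001 ] F [ 0.5 -1.8  0.5] w 43.9 q [0.53 0.63 1.45 0.   1.06 0.65]
(array([ 5.60880898e+02, -9.85414706e+01, -1.18694087e-01]), np.float32(0.31518498)) [ 2.00158688e+01 -1.19794676e+02 -9.40866136e-05]
```

View pics/s8.png

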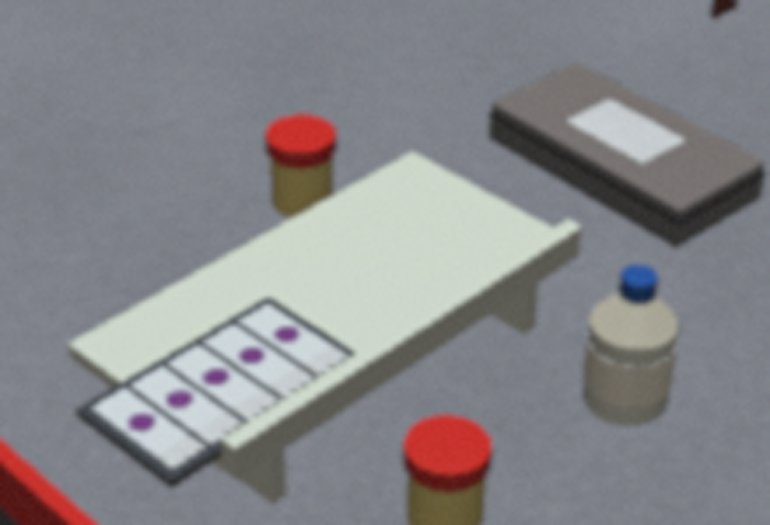

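View pics/t8.png

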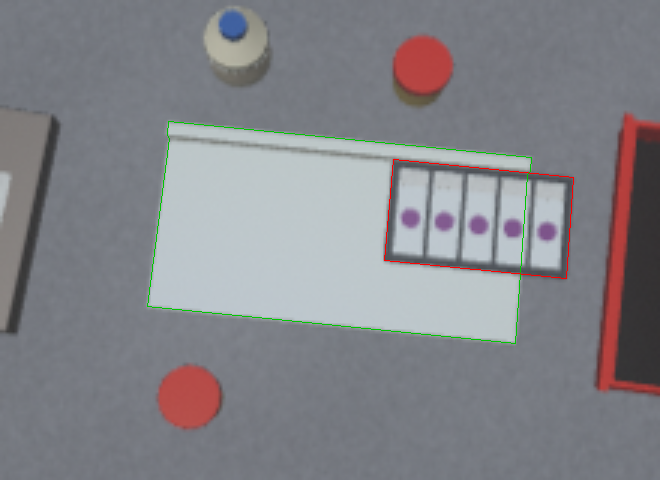

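Measured in the ledge frame, the plate is at x = +20.0, y = -119.8 mm with 0.000 rad turn, so the overhang is 39.8 mm. It lies flat against the fence and the other objects haven't moved. The arm is clear, so I'm handing in.

```bash
python3 -m handwheel '[{"gripper":0.5,"tx":0.0,"ty":0.0,"tz":0.0,"rx":0.0,"ry":0.0,"rz":0.0},{"gripper":0.5,"tx":0.0,"ty":0.0,"tz":0.0,"rx":0.0,"ry":0.0,"rz":0.0}]'; python3 -c "
from h import *
st();print(ctrl.close_job())"
```

```text
t: 17.6
ee_pos: [613.9, 369.5, 334.8]
orientation: [2.35, 2.085, -0.001]
ft_force: [-0.6, -0.6, 0.5]
width: 43.9
t 17.6 tip in ledge x,y,z [ 17.2 351.2] 152.8 yaw rel deg 89.95 tilt [-0.0003 -0.0003] F [-0.5 -0.7  0.5] w 43.9 q [ 0.53  0.63  1.45 -0.    1.06  0.64]
the job is handed in; nothing more can be done
None
```

The plate now sticks out about 39.8 mm past the tray end of the ledge, flat and with its long side against the fence. I pushed it square onto the fence with both open fingertips, then pushed its far end along the fence with the fingers half closed. Nothing was gripped or lifted, and the job was handed in at 17.6 s.

- **Final position:** the last top-camera fit put the plate at x = +20.0 mm, y = -119.8 mm in the ledge's frame, with a turn of about 0.000 rad. The fit error was 0.3 px, and the camera calibration itself is only good to about 2 mm.
- **Forces:** the highest sideways push I read was about 9 N, when the plate met the fence. The arm ended clear of everything.
- **Other objects:** the slide box, both jars and the bottle looked unmoved in the pictures. I did not re-measure their positions.
- **Checks that failed or disagreed:** the first scene-camera fit of the plate failed (about 10 px error), so I used that camera only for looking. My first move call was refused because rows need every key, and nothing moved.

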